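# Lock the white kitchen lock box and put its key away

## Task

Lock the white lock box with the red key that stands in its lock: turn the key a quarter turn clockwise (seen from above) so that the bolt goes across into its keep, turn it back to where it was, the only position where it comes out, and draw it straight up. Put the red key down on the empty plate, and leave the blue key and the lock of the grey box alone.

Things in the scene. Friction and masses are not known exactly. Their poses are not given: they have to be found in the camera images.
- red_key: Key with red plastic bow, upright in the lock on the white box. Origin: underside of its lug; z up the key, x along the broad side. Lug 18 (x) x 5 (y) x 8 mm (z); round shank 6 mm thick up to z = 27 mm; bow z = 27 to 59 mm, 28 mm wide (x), 10 mm thick (y): grip it across that thickness. 30 g. At the start its origin is 15 mm below the keyhole's mouth and the bow 12 mm above it.
- red_keyhole (a point): Mouth of the keyhole, 68 mm above the worktop, in the flat 56 x 56 mm top of the lock on the white box (124 x 154 x 50 mm). Oblong 23 x 10 mm, long along this frame's x; z up. The key turns about this z (0.05 N m). Turned, its lug is caught under the 4 mm cover; within 10 degrees of the start direction it comes out, by rising over 15 mm.
- red_lock (a joint): Angle of the plug of the white box's lock, turned by the red key about the key's upright axis: 0 as at the start (key can come out), growing clockwise seen from above, stop at 1.62 rad. It stays where it is left and has about 0.1 rad of play with the key.
- red_bolt (a joint): Travel of the steel bolt of the white box, m: about 0 (0 to 0.002) at the start, drawn back; about 0.016 when the key has made a quarter turn and the bolt stands in its keep. Pushed out by the turning plug; it stays out when the key is turned back.
- key_plate: Empty round cream plate, 214 mm across, rim 19 mm high, on the worktop near the boxes, fixed. Origin: centre of its underside; its flat middle, 130 mm across, lies 8 mm above that. (A like plate stands under the fruit basket by the wall: not that one.)
- blue_key: Key of the same shape and size with a blue bow, standing in the lock of the grey box of the same build; leave it in place.
- blue_bolt (a joint): Travel of the bolt of the grey box, m: 0 to 0.002 at the start; leave it drawn back.
Mind the look-alikes: they are no part of the job. What is shaped like the part that bears red_keyhole but purple is not meant.

How it is judged:
By the outcome, as a careful person would: the job done as asked, in the order asked, and still so for the second after the job is handed in, with the robot touching nothing.
It also fails if it takes over 54 s, if anything falls off the work surface, if the arm or the gripper's body presses on something with over 40 N, if the wrist force passes 120 N, or if a joint passes its speed limit or range.

## Robot

A 6-joint arm with a two-finger parallel gripper is mounted at the origin on a cart in front of the work surface, level with it; the furniture and walls round the work are solid. World frame = base frame: x ahead of the robot, y to its left, z up, the work surface at z = 0. Lengths are in m, angles in rad, forces in N, time in s.
With the tool pointing down it reaches from about 0.375 to 0.9 m from the base axis. Payload 3.1 kg.
Tool frame: the origin (TCP) lies midway between the tips of the shut fingers; the grasp point (between the pads) lies 19 mm behind it (ctrl.grip_point_offset is the distance from the TCP to the grasp point, in m); x points along the fingers, y is the direction in which the jaws open and shut, and the axes are right-handed (so a half turn about x gives the same grasp; the last joint's range is limited). The gripper opens to 87 mm and grips with 3 to 60 N. Pads are 19 mm wide; open, the fingers measure 117 mm over their backs; the gripper's body (75 mm by 190 mm) begins 51 mm behind the grasp point.
Start: joints at [-1.387, 0.527, 1.433, -0, 1.181, -0.178], TCP at [0.222, -0.584, 0.223] pointing down, gripper open.
Joint ranges: [-3.08, 3.08], [-0.75, 2.2], [0.22, 2.44], [-1.43, 4.57], [0, 2.65], [-2.85, 2.85]. Speed limits (rad/s): [2.79, 2.79, 3.14, 3.14, 3.14, 3.14].

## Interface

Orientations are given as a unit quaternion [w, x, y, z].
In Python, from station import ctrl gives the robot as it stands.
- The arm moves only by the tool drive_tool, never from a script. Its argument "rows" is a list of rows, each a list of 2 entries, a list of its own where there are three numbers: the shift along the tool's x, y, z in cm, then the turn about the tool's x in degrees. A call has 1 to 10 rows; each row shifts and turns the commanded pose from where the row before left it, along the tool's axes as they then stand; what a row does not reach is not made up. A row lasts 1/10 s, in which the tool goes at most 50 mm and 8.59 degrees, less where a joint would pass 70% of its speed; a pose out of reach is approached as far as the arm can. A call is refused whole if a number of a shift passes 5 or a number of a turn 8.59, either way. A call with a gripper value outside its range is refused whole. "claw" is the finger opening in cm, from 0 to 8.7, set as the call begins (left out, the last holds). The fingers move at their own pace and stop on an object; the grip force is fixed at half the most. Time passes only in rows, so rows that do not move let the fingers close. It gives the time, the measured TCP pose, the force and the opening at its end, in the units of the state.
- ctrl.state(): the state, without advancing time (a new reading comes with each control period).
- ctrl.camera(name): name is "scene" or "top" or "wrist"; returns a dict with "frame" (420x560x3 uint8, red, green, blue), "depth" (420x560 float32, m along the optical axis (not along the pixel's ray), 0 where there is no reading), "vertical_fov" (degrees; the focal length in pixels is half the picture's height over the tangent of half this angle, whatever the lens; pixels are square), "cx", "cy" (the principal point, pixels), "cam_to_world" (4x4, takes a point from camera to world coordinates); the wrist camera has in their place "hand_eye" (4x4, takes a point from camera to tool coordinates, whose origin is the TCP and whose axes are the tool frame's). Camera axes: x right, y down, z forward; pixel columns grow to the right and rows downward; lengths in m; the calibration is good to about 2 mm. The wrist camera is an equidistant fisheye: a pixel r from the principal point sees the ray r / f radians off the axis. A picture is of the moment at which its call begins: read the wrist's pose just before it.
- ctrl.sign_off(): hands the job in, once; it reports no verdict.
The state is a dict: "time": time; "q": joint angles; "qd": joint speeds; "effort": joint torques, N m; "tcp_pos": TCP position; "tcp_rot": TCP orientation; "wrist_force": force on the tool from outside, world axes, zero at the start; "torque": the same for the moment, N m; "finger_gap": finger opening in m.
Only numpy, scipy, OpenCV 4.12 (cv2) and the standard library are available. Lean on these libraries where they do the work, as an engineer would, in place of code of your own. Each camera call takes 0.05 s, during which the arm holds its last target. There are 200 camera calls.

## Working session

There is one attempt and no reset: what is moved stays moved. The work goes in short steps, Python scripts to look and compute and a tool call to move; the robot and the scene stay as the last step left them, time stands still between calls to the robot, and variables do not carry over. Pictures are saved under pics/ and viewed, about 8 in all and at most 12, crops included, and the job is handed in when it is done.

Besides the shell and the picture viewer there is one more tool, called after "Request:" as a command line: name --argument value ..., lists and objects as JSON in quotes. drive_tool: Moves the arm, as the interface text tells. Its arguments: {"type":"object","properties":{"rows":{"type":"array","items":{"type":"array"}},"claw":{"type":"number"}},"required":["rows"]}

```bash
mkdir -p pics
cat > h.py <<'E'
import numpy as np,cv2
from station import ctrl
from scipy.spatial.transform import Rotation as R
def cam(n):
    s=ctrl.state(); c=ctrl.camera(n); c['s']=s; c['f']=210/np.tan(np.radians(c['vertical_fov'])/2)
    if n=='wrist':
        T=np.eye(4);q=s['tcp_rot'];T[:3,:3]=R.from_quat([q[1],q[2],q[3],q[0]]).as_matrix();T[:3,3]=s['tcp_pos']
        c['T']=T@c['hand_eye']
    else: c['T']=np.array(c['cam_to_world'])
    c['fish']=n=='wrist'
    return c
def ray(c,uv):
    uv=np.atleast_2d(uv).astype(float);x=(uv-[c['cx'],c['cy']])/c['f']
    if c['fish']:
        r=np.linalg.norm(x,axis=1)+1e-9;d=np.c_[x*(np.sin(r)/r)[:,None],np.cos(r)]
    else: d=np.c_[x,np.ones(len(x))]
    return c['T'][:3,3],d@c['T'][:3,:3].T,d
def plane(c,uv,z):
    o,d,_=ray(c,uv);return o+d*((z-o[2])/d[:,2])[:,None]
def cloud(c,uv):
    uv=np.atleast_2d(uv).astype(int);z=c['depth'][uv[:,1],uv[:,0]]
    o,d,dc=ray(c,uv);return o+d*(z/dc[:,2])[:,None]
def save(c,n,box=None,k=1):
    im=cv2.cvtColor(c['frame'],cv2.COLOR_RGB2BGR)
    if box: im=im[box[1]:box[3],box[0]:box[2]]
    cv2.imwrite('pics/'+n,cv2.resize(im,None,fx=k,fy=k,interpolation=cv2.INTER_CUBIC))
def mask(c,lo,hi,smin=110,vmin=60):
    h=cv2.cvtColor(c['frame'],cv2.COLOR_RGB2HSV)
    m=(h[...,0]>=lo)&(h[...,0]<=hi) if lo<hi else (h[...,0]>=lo)|(h[...,0]<=hi)
    return (m&(h[...,1]>smin)&(h[...,2]>vmin)).astype('uint8')
def blobs(c,m,amin=30):
    n,l,st,ce=cv2.connectedComponentsWithStats(m)
    for i in range(1,n):
        if st[i,4]>=amin:
            v,u=np.nonzero(l==i);P=cloud(c,np.c_[u,v]);P=P[c['depth'][v,u]>0]
            print(st[i],ce[i].round(1),np.median(P,0).round(3) if len(P) else '',P.min(0).round(3),P.max(0).round(3))
E
python3 - <<'E'
from h import *
for n in('scene','top'):
    c=cam(n);save(c,n+'1.png',k=1.4);print(n,c['T'].round(3).tolist(),c['f']);
    print('red');blobs(c,mask(c,172,8));print('blue');blobs(c,mask(c,100,130))
E
```

```text
scene [[-0.76, -0.453, 0.465, -0.225], [-0.65, 0.537, -0.539, 0.902], [-0.006, -0.712, -0.702, 1.08], [0.0, 0.0, 0.0, 1.0]] 540.1464077549091
red
[173 111  14  13 140] [179.5 117.1] [0.906 0.049 0.107] [ 0.743 -0.     0.08 ] [0.962 0.158 0.25 ]
[239 215   8  13  64] [242.7 221.1] [0.457 0.247 0.104] [0.447 0.239 0.082] [0.472 0.25  0.117]
[  3 303  28  23 255] [ 20.9 317.1] [0.675 0.754 0.044] [0.667 0.724 0.013] [0.7   0.778 0.067]
blue
top [[0.0, -0.978, 0.209, 0.184], [-1.0, -0.0, 0.001, 0.131], [-0.001, -0.209, -0.978, 1.34], [0.0, 0.0, 0.0, 1.0]] 447.9789476216049
red
[ 71 119  17  10  32] [ 79.4 124.9] [0.678 0.734 0.062] [0.673 0.715 0.055] [0.704 0.759 0.068]
[238 187   5  10  35] [239.9 191.5] [0.464 0.241 0.111] [0.452 0.236 0.097] [0.478 0.247 0.118]
blue
[431 194   4  10  33] [432.5 198.2] [ 0.449 -0.299  0.112] [ 0.434 -0.317  0.064] [ 0.458 -0.293  0.117]
```

View pics/scene1.png

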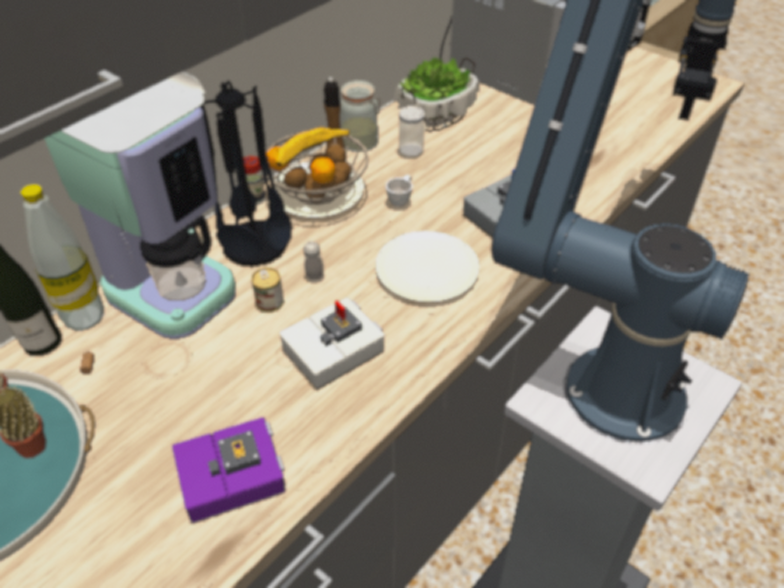

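View pics/top1.png

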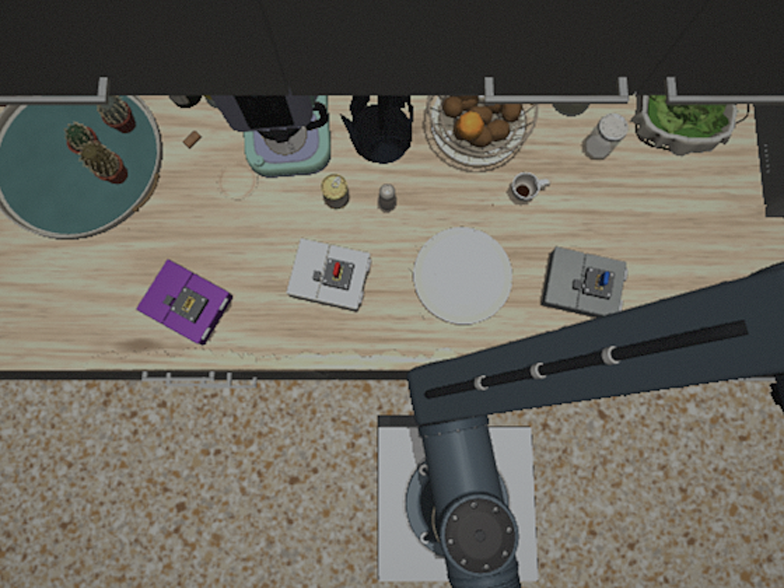

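The scene view shows the white box with the red key at about (342,310) and the plate at (427,267). The top view shows the key at (337,270), the plate at (462,275), the grey box at (585,282) and the purple decoy at (185,300). The key measures about (0.464, 0.241) with its top at 0.112–0.117, which fits the expected 0.112.

```bash
cat >> h.py <<'E'
def rot(s): q=s['tcp_rot'];return R.from_quat([q[1],q[2],q[3],q[0]]).as_matrix()
def go(p,yaw=None):
    """tool-frame shift in cm to TCP p; turn about tool x so tool y gets heading yaw (deg, mod 180)"""
    s=ctrl.state();M=rot(s);d=M.T@(np.array(p)-s['tcp_pos'])*100
    h=np.degrees(np.arctan2(M[1,1],M[0,1]))
    print('tcp',np.round(s['tcp_pos'],4),'shift cm',d.round(2),'|',np.linalg.norm(d).round(1),'y-heading',h.round(1),'xaxis',M[:,0].round(3),'q',np.round(s['q'],3),'t',s['time'])
    if yaw is not None: print('turn about tool x (either):',[round((h-yaw+a+540)%360-180,1) for a in(0,180)])
E
python3 - <<'E'
from h import *
c=cam('top');m=mask(c,172,8);m[:,:200]=0;m[:,280:]=0
v,u=np.nonzero(m);P=plane(c,np.c_[u,v],.112)[:,:2]
print('key top view',P.mean(0),cv2.minAreaRect(P.astype('float32')*1000))
# plate
h=cv2.cvtColor(c['frame'],cv2.COLOR_RGB2HSV);w=((h[...,1]<60)&(h[...,2]>140)).astype('uint8')
for k in cv2.findContours(w,0,1)[0]:
    if cv2.contourArea(k)>1500: 
        Q=plane(c,k[:,0],.019)[:,:2];print('plate?',cv2.minEnclosingCircle((Q*1000).astype('float32')),cv2.minAreaRect((Q*1000).astype('float32')))
go([.5,-.1,.25],-90)
go([.43,.24,.25],90)
E
```

```text
key top view [0.46439171 0.24161625] ((464.307373046875, 241.61105346679688), (9.612732887268066, 27.077056884765625), 77.359619140625)
plate? ((6.153843879699707, -113.97057342529297), 151.47927856445312) ((10.877487182617188, -141.69393920898438), (302.2249755859375, 92.534423828125), 10.385478973388672)
plate? ((2.9216537475585938, 93.69624328613281), 160.67466735839844) ((1.866912841796875, 88.11672973632812), (300.1910705566406, 131.31777954101562), 0.23824505507946014)
plate? ((553.1478881835938, 133.6573944091797), 861.8738403320312) ((582.2218017578125, 132.710205078125), (621.9635009765625, 1720.8829345703125), 0.022532761096954346)
tcp [ 0.2217 -0.5837  0.2218] shift cm [ -2.75 -35.35 -43.18] | 55.9 y-heading -69.2 xaxis [-0.     0.002 -1.   ] q [-1.386  0.528  1.434  0.     1.181 -0.179] t 0.15
turn about tool x (either): [np.float64(20.8), np.float64(-159.2)]
tcp [ 0.2217 -0.5837  0.2218] shift cm [ -2.69 -69.62 -48.71] | 85.0 y-heading -69.2 xaxis [-0.     0.002 -1.   ] q [-1.386  0.528  1.434  0.     1.181 -0.179] t 0.15
turn about tool x (either): [np.float64(-159.2), np.float64(20.8)]
```

Request:
drive_tool --rows '[[[-0.3,-3,-3.6],0],[[-0.3,-3,-3.6],0],[[-0.3,-3,-3.6],0],[[-0.3,-3,-3.6],0],[[-0.3,-3,-3.6],0],[[-0.3,-3,-3.6],0],[[-0.3,-3,-3.6],0],[[-0.3,-3,-3.6],0],[[-0.3,-3,-3.6],0],[[0,-3,-3.6],0]]'

```text
time: 1.15
tcp_pos: [0.4527, -0.1744, 0.2499]
tcp_rot: [0.128, 0.696, 0.127, -0.695]
wrist_force: [-0.2, -0.7, -0.1]
finger_gap: 0.0869
```

Request:
drive_tool --rows '[[[0,-3,-3.6],0],[[0,-2.4,-3.6],0],[[0,0,0],-8.5],[[0,0,0],-8.5],[[0,0,0],-8.5],[[0,0,0],-8.5],[[0,0,0],-8.5],[[0,0,0],-8.5],[[0,0,0],-8.5],[[0,0,0],-8.5]]'

```text
time: 2.15
tcp_pos: [0.4998, -0.0999, 0.2493]
tcp_rot: [-0.496, -0.504, -0.496, 0.504]
wrist_force: [-0.0, -0.2, 0.0]
finger_gap: 0.087
```

Request:
drive_tool --rows '[[[0,0,0],-8.5],[[0,0,0],-8.5],[[0,0,0],-8.5],[[0,0,0],-8.5],[[0,0,0],-8.5],[[0,0,0],-8.5],[[0,0,0],-8.5],[[0,0,0],-8.5],[[0,0,0],-8.5],[[0,0,0],0]]'

```text
time: 3.15
tcp_pos: [0.4999, -0.0999, 0.2494]
tcp_rot: [0.701, 0.091, 0.701, -0.091]
wrist_force: [-0.5, 0.2, 0.4]
finger_gap: 0.0872
```

Run:
```python
from h import *
go([.464,.242,.2],77.4)
c=cam('wrist');print(c['hand_eye'].round(3).tolist())
```

```text
tcp [ 0.4999 -0.0999  0.2494] shift cm [  4.94  32.16 -12.16] | 34.7 y-heading 75.3 xaxis [-0.  0. -1.] q [-0.417  0.339  1.685  0.     1.118 -1.731] t 3.15
turn about tool x (either): [np.float64(-2.1), np.float64(177.9)]
[[-0.0, -0.293, 0.956, -0.163], [1.0, 0.0, 0.0, 0.0], [-0.001, 0.956, 0.293, -0.081], [0.0, 0.0, 0.0, 1.0]]
```

Request:
drive_tool --rows '[[[0,4,-1.5],0],[[0,4,-1.5],0],[[0,4,-1.5],0],[[0,4,-1.5],0],[[0,4,-1.5],0],[[0,4,-1.5],0],[[0,4,-1.5],0],[[0,4.2,-1.7],0],[[3,0,0],-2.1],[[0,0,0],0]]'

```text
time: 4.2
tcp_pos: [0.4608, 0.243, 0.2168]
tcp_rot: [0.7, 0.076, 0.705, -0.079]
wrist_force: [-1.2, -0.8, -0.9]
finger_gap: 0.087
```

Run:
```python
from h import *
go([.464,.242,.2],77.4)
c=cam('wrist');save(c,'w1.png',k=1.4)
m=mask(c,172,8);blobs(c,m)
n,l,st,ce=cv2.connectedComponentsWithStats(m);i=1+st[1:,4].argmax();v,u=np.nonzero(l==i)
P=cloud(c,np.c_[u,v]);t=P[np.abs(P[:,2]-.112)<.004];print(len(P),len(t),t.mean(0),cv2.minAreaRect((t[:,:2]*1000).astype('float32')))
```

```text
tcp [0.4608 0.243  0.2168] shift cm [ 1.68 -0.02  0.34] | 1.7 y-heading 77.4 xaxis [-0.007 -0.002 -1.   ] q [ 0.271  0.399  1.693 -0.     1.058 -1.08 ] t 4.2
turn about tool x (either): [np.float64(0.0), np.float64(-180.0)]
[281 188  12  35 352] [286.9 205.5] [0.459 0.244 0.112] [0.449 0.237 0.088] [0.474 0.25  0.115]
352 307 [0.46102069 0.24377936 0.11222106] ((461.36016845703125, 243.38941955566406), (9.577766418457031, 25.87421989440918), 77.81177520751953)
```

View pics/w1.png

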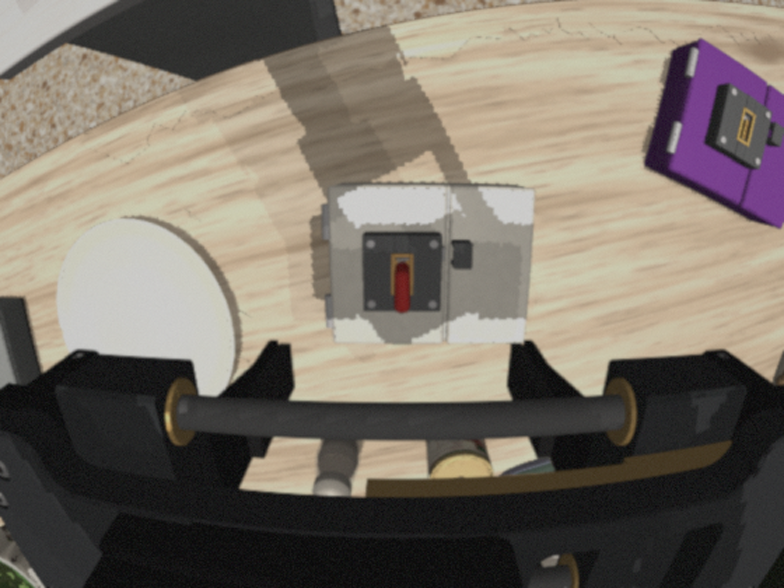

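The wrist view shows the red bow at (402,287), in line with the image's vertical axis and centred between the fingers; its keyhole is at (402,262). Wrist and top camera agree within 3 mm. I'll descend.

Request:
drive_tool --rows '[[[3,0,0.2],0],[[3,0,0],0],[[3,0,0],0],[[2,0,0],0],[[1,0,0],0],[[0.8,0,0],0],[[0,0,0],0]]'

```text
time: 4.95
tcp_pos: [0.4662, 0.2415, 0.0916]
tcp_rot: [0.703, 0.078, 0.703, -0.078]
wrist_force: [-0.4, -0.8, -0.6]
finger_gap: 0.0872
```

Run:
```python
from h import *
go([.4625,.2427,.079],77.6)
c=cam('wrist')
m=mask(c,172,8);n,l,st,ce=cv2.connectedComponentsWithStats(m);i=1+st[1:,4].argmax();v,u=np.nonzero(l==i)
P=cloud(c,np.c_[u,v]);T=np.linalg.inv(c['T']@np.linalg.inv(c['hand_eye']));Q=(P-0)@T[:3,:3].T+T[:3,3]
t=np.abs(P[:,2]-.112)<.004
print(len(P),t.sum(),P[t].mean(0),cv2.minAreaRect((P[t][:,:2]*1000).astype('float32')));print('tool',Q[t].min(0),Q[t].max(0))
save(c,'w2.png',k=1.4)
```

```text
tcp [0.4662 0.2415 0.0916] shift cm [ 1.26  0.04 -0.39] | 1.3 y-heading 77.3 xaxis [-0. -0. -1.] q [ 0.265  0.595  1.796 -0.     0.751 -1.084] t 4.95
turn about tool x (either): [np.float64(-0.3), np.float64(179.7)]
1076 796 [0.45882859 0.24419511 0.11205188] ((459.6705627441406, 244.0802459716797), (9.580410957336426, 23.068025588989258), 77.70821380615234)
tool [-0.02292014 -0.0036842  -0.01851967] [-0.01655384  0.00589471  0.00458591]
```

View pics/w2.png

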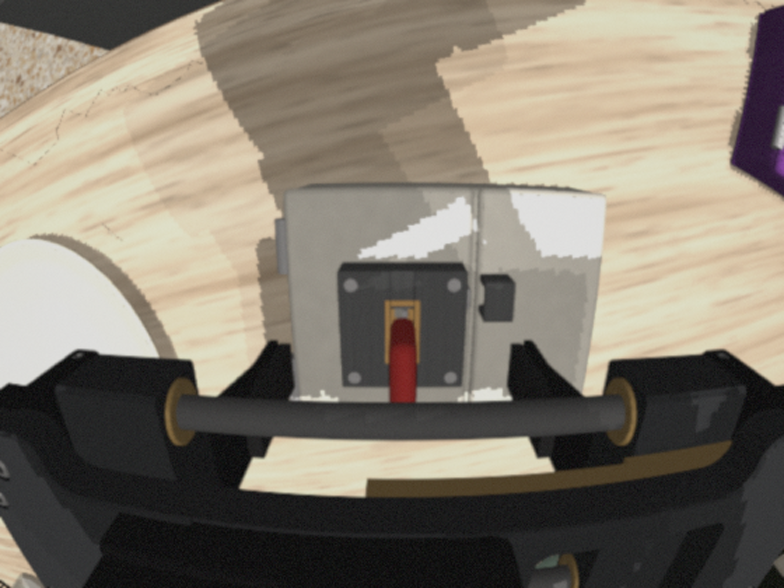

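The second view shows the bow at (402,365), partly hidden by the rod; its near end is consistent with a −4 mm correction along tool z.

Request:
drive_tool --rows '[[[0,0.1,-0.4],0],[[0.7,0,0],0],[[0.55,0,0],0],[[0,0,0],0],[[0,0,0],0]]'

```text
time: 5.5
tcp_pos: [0.462, 0.2438, 0.0788]
tcp_rot: [0.703, 0.078, 0.703, -0.078]
wrist_force: [-0.1, 0.0, 0.5]
finger_gap: 0.0871
```

Request:
drive_tool --claw 0 --rows '[[[0,0,0],0],[[0,0,0],0],[[0,0,0],0],[[0,0,0],0],[[0,0,0],0],[[0,0,0],0],[[0,0,0],0],[[0,0,0],0],[[0,0,0],0],[[0,0,0],0]]'

```text
time: 6.5
tcp_pos: [0.4621, 0.2438, 0.079]
tcp_rot: [0.703, 0.078, 0.703, -0.078]
wrist_force: [0.1, -0.7, -0.4]
finger_gap: 0.0151
```

Run:
```python
from h import *
go([.4625,.2427,.079],77.6);s=ctrl.state();print(s['finger_gap'],s['wrist_force'],s['torque'])
```

```text
tcp [0.4621 0.2438 0.079 ] shift cm [ 0.   -0.1   0.06] | 0.1 y-heading 77.4 xaxis [-0.  0. -1.] q [ 0.271  0.614  1.81   0.     0.718 -1.079] t 6.5
turn about tool x (either): [np.float64(-0.2), np.float64(179.8)]
0.015060725695630032 [ 0.06588934 -0.669163   -0.35282385] [ 0.03910133 -0.14375741 -0.04580474]
```

Request:
drive_tool --rows '[[[0,0,0],0],[[0,0,0],0],[[0,0,0],0],[[0,0,0],0]]'

```text
time: 6.9
tcp_pos: [0.4621, 0.2438, 0.079]
tcp_rot: [0.703, 0.078, 0.703, -0.078]
wrist_force: [-0.3, -0.4, -0.9]
finger_gap: 0.0097
```

Run:
```python
from h import *
s=ctrl.state();print(s['finger_gap'],s['wrist_force'],s['torque'],s['tcp_pos'])
```

```text
0.009730433407509204 [-0.32498913 -0.4069503  -0.91831354] [ 0.08138817 -0.13436682 -0.04345251] [0.46212083 0.24380791 0.07903183]
```

Request:
drive_tool --rows '[[[0,0,0],5],[[0,0,0],5],[[0,0,0],5],[[0,0,0],5],[[0,0,0],5],[[0,0,0],5],[[0,0,0],0]]'

```text
time: 7.6
tcp_pos: [0.462, 0.2433, 0.079]
tcp_rot: [0.659, 0.256, 0.659, -0.257]
wrist_force: [-0.6, -1.9, 0.1]
finger_gap: 0.0098
```

Run:
```python
from h import *
go([.4621,.2438,.079]);s=ctrl.state();print(s['finger_gap'],s['wrist_force'],s['torque'])
```

```text
tcp [0.462  0.2433 0.079 ] shift cm [ 0.    0.04 -0.02] | 0.0 y-heading 47.4 xaxis [-0.    -0.001 -1.   ] q [ 2.71e-01  6.14e-01  1.81e+00 -1.00e-03  7.18e-01 -5.56e-01] t 7.6
0.009782978737396829 [-0.57152899 -1.89793952  0.05334241] [-0.39676434 -0.09615835 -0.00816413]
```

Forces are small. I'll carry on to about 90°.

Request:
drive_tool --rows '[[[0,0,0],6],[[0,0,0],6],[[0,0,0],6],[[0,0,0],6],[[0,0,0],6],[[0,0,0],6],[[0,0,0],6],[[0,0,0],6],[[0,0,0],6],[[0,0,0],6]]'

```text
time: 8.6
tcp_pos: [0.4616, 0.2431, 0.079]
tcp_rot: [-0.442, -0.552, -0.442, 0.553]
wrist_force: [-0.6, -2.9, 1.6]
finger_gap: 0.0098
```

Request:
drive_tool --rows '[[[0,0,0],2],[[0,0,0],1],[[0,0,0],0],[[0,0,0],0]]'

```text
time: 9.0
tcp_pos: [0.4617, 0.2435, 0.079]
tcp_rot: [-0.428, -0.563, -0.428, 0.563]
wrist_force: [-1.3, -2.5, 2.1]
finger_gap: 0.0097
```

Run:
```python
from h import *
go([.4621,.2438,.079]);s=ctrl.state();print(s['finger_gap'],s['wrist_force'],s['torque'])
c=cam('wrist');save(c,'w3.png',(140,80,420,300),2.6)
```

```text
tcp [0.4617 0.2435 0.079 ] shift cm [-0.    0.04 -0.04] | 0.1 y-heading -15.5 xaxis [-0.001 -0.001 -1.   ] q [ 0.271  0.614  1.81  -0.     0.718  0.543] t 9.0
0.00966786465096793 [-1.30913653 -2.46501222  2.09853827] [-0.70540085  0.08592244  0.01943758]
```

View pics/w3.png

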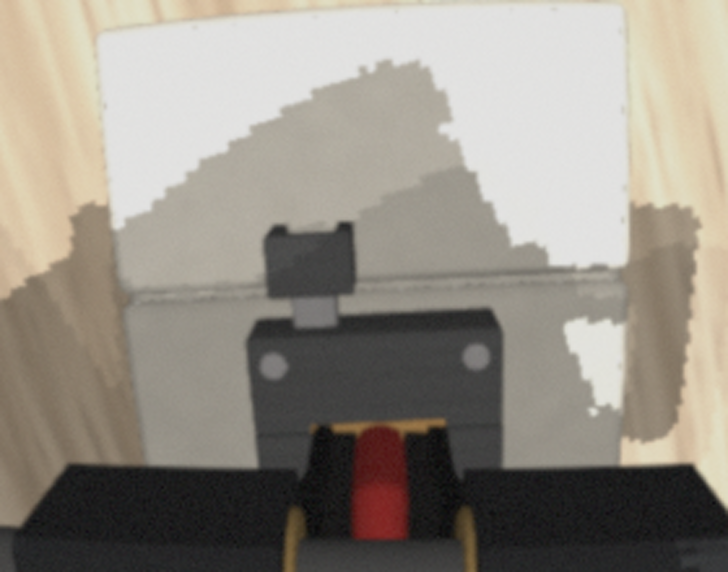

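The steel bolt at (315,312) now spans from the lock into the keep. I'll turn slightly further to take up the play.

Request:
drive_tool --rows '[[[0,0,0],1.5],[[0,0,0],1.5],[[0,0,0],0],[[0,0,0],0]]'

```text
time: 9.45
tcp_pos: [0.4618, 0.2439, 0.079]
tcp_rot: [-0.412, -0.574, -0.413, 0.574]
wrist_force: [-1.4, -2.7, 0.7]
finger_gap: 0.0102
```

Run:
```python
from h import *
go([.4621,.2438,.079]);s=ctrl.state();print(s['finger_gap'],s['wrist_force'],s['torque'])
c=cam('wrist');save(c,'w4.png')
```

```text
tcp [0.4618 0.2439 0.079 ] shift cm [0.   0.03 0.  ] | 0.0 y-heading -18.6 xaxis [-0.001  0.    -1.   ] q [0.272 0.614 1.81  0.    0.718 0.596] t 9.45
0.010153119068524343 [-1.38814505 -2.65785161  0.6676665 ] [-0.54724338  0.28557851  0.04590521]
```

Request:
drive_tool --rows '[[[0,0,0],-6],[[0,0,0],-6],[[0,0,0],-6],[[0,0,0],-6],[[0,0,0],-6],[[0,0,0],-6],[[0,0,0],-6],[[0,0,0],-6],[[0,0,0],-6],[[0,0,0],-6]]'

```text
time: 10.5
tcp_pos: [0.4612, 0.2443, 0.079]
tcp_rot: [0.644, 0.29, 0.646, -0.29]
wrist_force: [-3.6, -0.5, 2.1]
finger_gap: 0.0091
```

Request:
drive_tool --rows '[[[0,0,0],-6],[[0,0,0],-6],[[0,0,0],-6],[[0,0,0],-6],[[0,0,0],-6],[[0,0,0],-6],[[0,0,0],-2],[[0,0,0],0],[[0,0,0],0]]'

```text
time: 11.4
tcp_pos: [0.461, 0.2439, 0.079]
tcp_rot: [0.703, 0.066, 0.705, -0.066]
wrist_force: [-3.2, -3.3, 3.0]
finger_gap: 0.0099
```

Run:
```python
from h import *
go([.4621,.2438,.079],77.6);s=ctrl.state();print(s['finger_gap'],s['wrist_force'],s['torque'])
c=cam('wrist');save(c,'w5.png',(140,150,420,300),2.6)
```

```text
tcp [0.461  0.2439 0.079 ] shift cm [-0.    0.02  0.11] | 0.1 y-heading 79.3 xaxis [-0.002 -0.    -1.   ] q [ 2.720e-01  6.140e-01  1.811e+00  1.000e-03  7.190e-01 -1.113e+00] t 11.4
turn about tool x (either): [np.float64(1.7), np.float64(-178.3)]
0.009905626037113348 [-3.21309649 -3.25057748  2.97164539] [-0.35877409  0.60260351 -0.00933143]
```

View pics/w5.png

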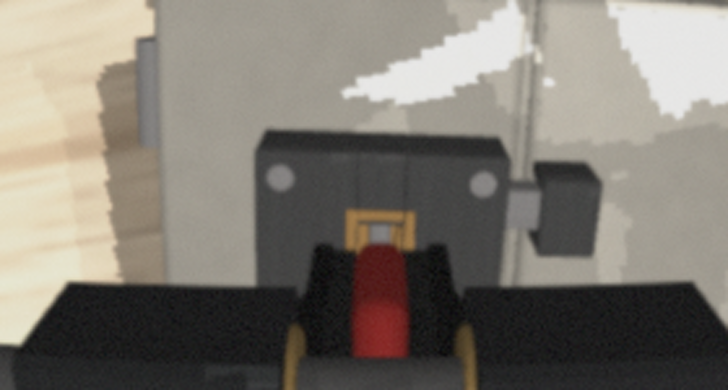

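The bolt at (525,205) stays in its keep, and the key is aligned with its slot at (380,230). I'll ease the side load and lift gently.

Request:
drive_tool --rows '[[[0,0,0.1],1],[[-0.2,0,0],0],[[-0.2,0,0],0],[[-0.2,0,0],0],[[0,0,0],0]]'

```text
time: 11.95
tcp_pos: [0.4637, 0.2437, 0.0853]
tcp_rot: [0.704, 0.072, 0.703, -0.071]
wrist_force: [-1.9, -2.0, -0.7]
finger_gap: 0.0101
```

Request:
drive_tool --rows '[[[-0.2,0,0],0],[[-0.2,0,0],0],[[-0.2,0,0],0],[[0,0,0],0]]'

```text
time: 12.35
tcp_pos: [0.4638, 0.2442, 0.0916]
tcp_rot: [0.704, 0.072, 0.703, -0.071]
wrist_force: [-1.3, 0.9, -0.9]
finger_gap: 0.01
```

Request:
drive_tool --rows '[[[-0.3,0,0],0],[[-0.3,0,0],0],[[-0.3,0,0],0],[[-0.5,0,0],0],[[-1,0,0],0],[[-2,0,0],0],[[-2,0,0],0],[[-2,0,0],0],[[0,0,0],0]]'

```text
time: 13.25
tcp_pos: [0.4652, 0.2443, 0.1782]
tcp_rot: [0.706, 0.072, 0.701, -0.071]
wrist_force: [0.6, 0.8, -0.4]
finger_gap: 0.0098
```

Run:
```python
from h import *
s=ctrl.state();print(s['finger_gap'],s['wrist_force'])
c=cam('scene');save(c,'s2.png',(190,160,380,300),4)
t=cam('top');h=cv2.cvtColor(t['frame'],cv2.COLOR_RGB2HSV)
g=t['frame'];w=((h[...,1]<50)&(h[...,2]>150)).astype('uint8');w=cv2.morphologyEx(w,cv2.MORPH_OPEN,np.ones((5,5)))
n,l,st,ce=cv2.connectedComponentsWithStats(w);i=l[197,330];print('lab',i,st[i],ce[i])
k=max(cv2.findContours((l==i).astype('uint8'),0,1)[0],key=cv2.contourArea);Q=(plane(t,k[:,0],.019)[:,:2]*1000).astype('float32');print(cv2.fitEllipse(Q),cv2.minEnclosingCircle(Q))
p=plane(t,[[330,197]],.008)[0];go([.45,.02,.2],None);print(cloud(t,[[330,197],[330,170],[345,215]]).round(3))
```

```text
0.009844122159602323 [ 0.57070048  0.76893123 -0.38111734]
lab 42 [ 277  152  127   92 5959] [334.79795268 197.47407283]
((475.3540344238281, -54.66081619262695), (248.14151000976562, 356.5355529785156), 23.690208435058594) ((486.6408386230469, -70.74372863769531), 209.1211395263672)
tcp [0.4633 0.2437 0.1756] shift cm [ -2.45 -22.18   3.21] | 22.5 y-heading 78.4 xaxis [ 0.001  0.    -1.   ] q [ 0.271  0.456  1.736  0.     0.948 -1.098] t 13.35
[[ 0.472 -0.024  0.003]
 [ 0.556 -0.025  0.009]
 [ 0.415 -0.067  0.013]]
```

View pics/s2.png

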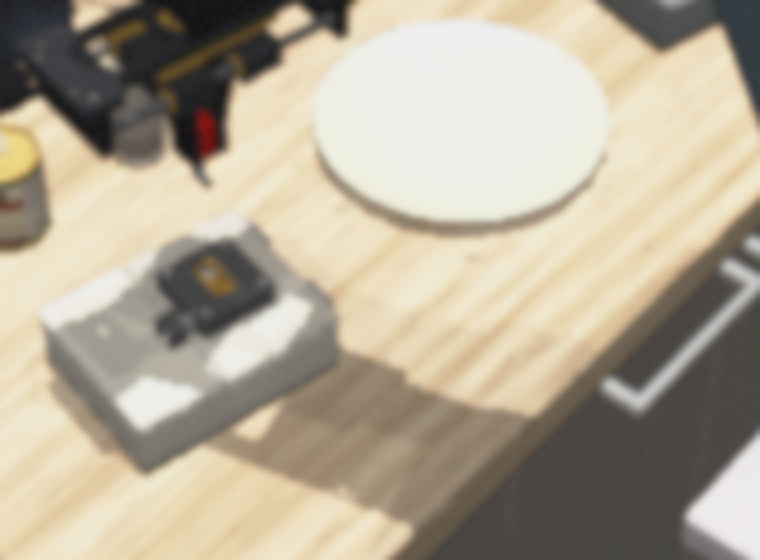

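The key (205,135) is out of the lock and hangs in the grip. The keyhole is empty and the bolt is still out. The plate centre is about (0.47, −0.024).

Request:
drive_tool --rows '[[[0,-2,0.5],0],[[0,-3,0.7],0],[[0,-3,0.7],0],[[0,-3,0.7],0],[[0,-3,0.7],0],[[0,-3,0.7],0],[[0,-3,0.7],0],[[0,-3,0.7],0],[[0,-2,0.5],0],[[0,-1,0.1],0]]'

```text
time: 14.35
tcp_pos: [0.4692, -0.0247, 0.1741]
tcp_rot: [0.703, 0.072, 0.704, -0.072]
wrist_force: [0.9, 0.3, -0.9]
finger_gap: 0.0097
```

Request:
drive_tool --rows '[[[2,0,0],0],[[2,0,0],0],[[2,0,0],0],[[2,0,0],0],[[2,0,0],0],[[1.5,0,0],0],[[1,0,0],0],[[0.5,0,0],0],[[0,0,0],0]]'

```text
time: 15.25
tcp_pos: [0.4691, -0.0228, 0.0445]
tcp_rot: [0.703, 0.072, 0.704, -0.071]
wrist_force: [0.5, -0.1, 0.4]
finger_gap: 0.0097
```

Run:
```python
from h import *
go([.47,-.023,.035]);s=ctrl.state();print(s['finger_gap'],s['wrist_force'])
c=cam('scene');save(c,'s3.png',(250,150,360,230),6)
```

```text
tcp [ 0.4691 -0.0228  0.0445] shift cm [ 0.95 -0.    0.09] | 1.0 y-heading 78.4 xaxis [-0.001  0.    -1.   ] q [-0.287  0.644  1.957  0.     0.542 -1.656] t 15.25
0.009681146466155947 [ 0.48533408 -0.12256993  0.36405381]
```

View pics/s3.png

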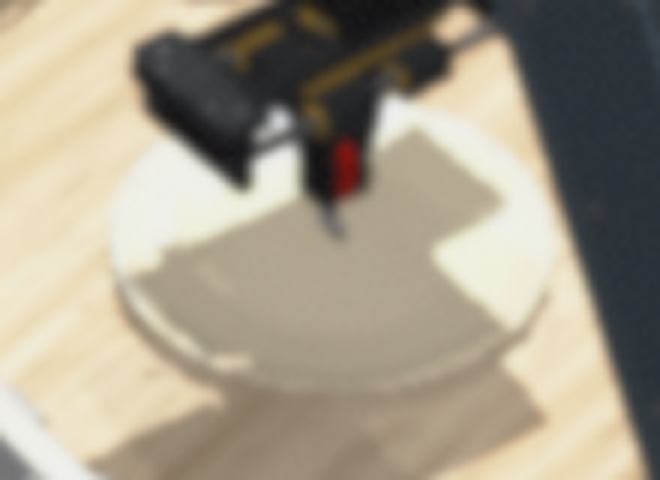

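The key is over the middle of the plate and leans a little in the grip. I'll lower it until it touches.

Request:
drive_tool --rows '[[[0.3,0,0],0],[[0.2,0,0],0],[[0.2,0,0],0],[[0.1,0,0],0],[[0,0,0],0]]'

```text
time: 15.8
tcp_pos: [0.4695, -0.0231, 0.037]
tcp_rot: [0.703, 0.072, 0.703, -0.072]
wrist_force: [-0.1, 0.2, -0.1]
finger_gap: 0.0097
```

Request:
drive_tool --rows '[[[0.1,0,0],0],[[0.1,0,0],0],[[0,0,0],0]]'

```text
time: 16.1
tcp_pos: [0.4695, -0.0231, 0.0349]
tcp_rot: [0.703, 0.072, 0.704, -0.072]
wrist_force: [0.1, 0.2, 0.2]
finger_gap: 0.0098
```

Request:
drive_tool --rows '[[[0.1,0,0],0],[[0.1,0,0],0],[[0.1,0,0],0],[[0.1,0,0],0],[[0,0,0],0]]'

```text
time: 16.6
tcp_pos: [0.4697, -0.0232, 0.0336]
tcp_rot: [0.704, 0.071, 0.703, -0.072]
wrist_force: [-3.2, 0.9, 26.3]
finger_gap: 0.0101
```

Request:
drive_tool --rows '[[[0.1,0,0],0],[[0.1,0,0],0],[[0.1,0,0],0],[[0,0,0],0]]'

```text
time: 17.0
tcp_pos: [0.471, -0.0235, 0.0319]
tcp_rot: [0.705, 0.071, 0.702, -0.072]
wrist_force: [-4.8, 0.3, 35.5]
finger_gap: 0.0099
```

Run:
```python
from h import *
s=ctrl.state();print(s['finger_gap'],s['wrist_force'],s['tcp_pos'])
c=cam('scene');save(c,'s4.png',(250,150,360,230),6)
```

```text
0.009855481469090894 [-4.7758175   0.26095173 35.53327289] [ 0.47100214 -0.02346756  0.03185418]
```

View pics/s4.png

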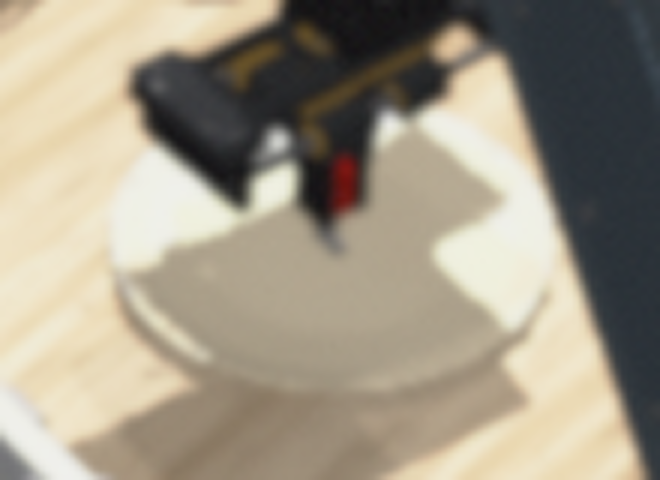

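The key's lug is on the plate, with contact starting at TCP z ≈ 0.034. I'll back off the load, then release slowly.

Request:
drive_tool --rows '[[[-0.2,0,0],0],[[-0.1,0,0],0],[[0,0,0],0]]'

```text
time: 17.35
tcp_pos: [0.4709, -0.0234, 0.0321]
tcp_rot: [0.705, 0.071, 0.702, -0.072]
wrist_force: [0.3, 0.3, 13.5]
finger_gap: 0.01
```

Request:
drive_tool --claw 4 --rows '[[[0,0,0],0],[[0,0,0],0],[[0,0,0],0],[[0,0,0],0],[[0,0,0],0],[[0,0,0],0],[[0,0,0],0],[[0,0,0],0]]'

```text
time: 18.15
tcp_pos: [0.4695, -0.0231, 0.031]
tcp_rot: [0.703, 0.072, 0.703, -0.072]
wrist_force: [0.0, 0.5, 0.0]
finger_gap: 0.0401
```

Request:
drive_tool --rows '[[[-0.5,0,0],0],[[-0.5,0,0],0],[[-1,0,0],0],[[-2,0,0],0],[[-2,0,0],0],[[-3,0,0],0],[[-3,0,0],0],[[-3,0,0],0],[[0,0,0],0]]'

```text
time: 19.05
tcp_pos: [0.4721, -0.0238, 0.1854]
tcp_rot: [0.707, 0.071, 0.7, -0.072]
wrist_force: [0.7, -0.3, -0.6]
finger_gap: 0.0398
```

Run:
```python
from h import *
s=ctrl.state();print(s['finger_gap'],s['wrist_force'],s['tcp_pos'])
c=cam('scene');c2=cam('wrist')
for k in(c,c2): blobs(k,mask(k,172,8))
save(c,'s5.png',(190,150,380,290),2)
save(c2,'w6.png')
a=cv2.imread('pics/s5.png');b=cv2.imread('pics/w6.png');b=cv2.resize(b,(373,280));cv2.imwrite('pics/f.png',np.hstack([a,b]))
```

```text
0.03982534344553279 [ 0.68615406 -0.27939895 -0.63803124] [ 0.47211733 -0.02375378  0.18542497]
[173 111  14  13 143] [179.5 117.1] [0.904 0.05  0.108] [0.744 0.005 0.085] [0.961 0.155 0.252]
[303 175   6  10  47] [305.3 179.8] [ 0.465 -0.019  0.057] [ 0.456 -0.024  0.039] [ 0.476 -0.016  0.07 ]
[  4 302  27  24 257] [ 21. 317.] [0.675 0.754 0.044] [0.666 0.722 0.013] [0.694 0.778 0.068]
[281 181  10  34 298] [285.8 197.6] [ 0.467 -0.022  0.067] [ 0.456 -0.028  0.044] [ 0.482 -0.017  0.069]
```

View pics/f.png

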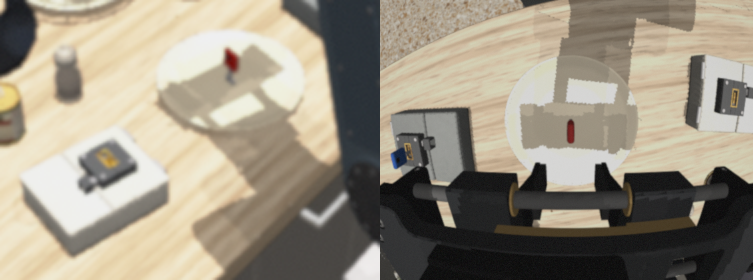

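The key stands upright on its lug in the middle of the plate (top at 0.067), while the box stays locked with its keyhole empty. Standing on a 5 mm base is precarious, so I'll tip it gently to lie flat.

Request:
drive_tool --claw 0 --rows '[[[0,2,0],0],[[0,2,0],0],[[0,0.5,0],0],[[0,0,0],0],[[0,0,0],0],[[0,0,0],0],[[0,0,0],0]]'

```text
time: 19.85
tcp_pos: [0.4785, 0.0204, 0.1809]
tcp_rot: [0.703, 0.072, 0.704, -0.072]
wrist_force: [0.5, -0.2, -0.6]
finger_gap: 0.0014
```

Request:
drive_tool --rows '[[[3,0,0],0],[[3,0,0],0],[[3,0,0],0],[[2.5,0,0],0],[[1.2,0,0],0],[[0.7,0,0],0],[[0,0,0],0]]'

```text
time: 20.55
tcp_pos: [0.4786, 0.0208, 0.0468]
tcp_rot: [0.703, 0.072, 0.704, -0.072]
wrist_force: [-0.1, 0.8, 0.5]
finger_gap: 0.0003
```

Request:
drive_tool --rows '[[[0,-0.4,0],0],[[0,-0.4,0],0],[[0,-0.4,0],0],[[0,-0.3,0],0],[[0,-0.3,0],0],[[0,-0.3,0],0],[[0,-0.3,0],0],[[0,-0.3,0],0],[[0,-0.2,0],0],[[0,-0.2,0],0]]'

```text
time: 21.55
tcp_pos: [0.4723, -0.0096, 0.047]
tcp_rot: [0.703, 0.072, 0.704, -0.072]
wrist_force: [-0.5, 0.3, -0.4]
finger_gap: 0.0004
```

Run:
```python
from h import *
s=ctrl.state();print(s['finger_gap'],s['wrist_force'],s['tcp_pos'])
for n in('scene','wrist'): c=cam(n);blobs(c,mask(c,172,8))
```

```text
0.00037537516076491446 [-0.46999827  0.27783167 -0.40195957] [ 0.47228438 -0.00956786  0.04699182]
[173 111  14  13 142] [179.5 117. ] [0.905 0.051 0.108] [0.744 0.004 0.085] [0.961 0.155 0.253]
[  4 303  27  23 255] [ 20.8 317.1] [0.676 0.754 0.044] [0.665 0.724 0.012] [0.698 0.778 0.068]
[248 235  22  26 410] [259.3 248.6] [ 0.457 -0.02   0.059] [ 0.433 -0.026  0.04 ] [ 0.461 -0.008  0.124]
```

Request:
drive_tool --rows '[[[0,-0.3,0],0],[[0,-0.3,0],0],[[0,-0.3,0],0],[[0,-0.3,0],0],[[0,-0.3,0],0],[[0,-0.3,0],0],[[0,0,0],0],[[0,0,0],0],[[0,0,0],0]]'

```text
time: 22.55
tcp_pos: [0.4687, -0.027, 0.0471]
tcp_rot: [0.703, 0.072, 0.703, -0.072]
wrist_force: [0.2, -0.5, 0.7]
finger_gap: 0.0005
```

Request:
drive_tool --rows '[[[-1,0,0],0],[[-2,0,0],0],[[-3,0,0],0],[[-3,0,0],0],[[-3,0,0],0],[[-3,0,0],0],[[0,0,0],0],[[0,0,0],0]]'

```text
time: 23.35
tcp_pos: [0.4688, -0.0269, 0.1981]
tcp_rot: [0.704, 0.071, 0.703, -0.072]
wrist_force: [-0.4, -0.1, -0.2]
finger_gap: 0.0005
```

Run:
```python
from h import *
s=ctrl.state();print(s['finger_gap'],s['wrist_force'],s['tcp_pos'],s['time'])
c=cam('scene');c2=cam('wrist')
for k in(c,c2): blobs(k,mask(k,172,8))
save(c,'s6.png',(190,150,380,290),2)
save(c2,'w7.png')
a=cv2.imread('pics/s6.png');b=cv2.imread('pics/w7.png');b=cv2.resize(b,(373,280));cv2.imwrite('pics/f2.png',np.hstack([a,b]))
```

```text
0.0005168976570574024 [-0.37158246 -0.12872058 -0.18901927] [ 0.46883064 -0.02693294  0.19806348] 23.35
[173 111  14  13 142] [179.5 117. ] [0.906 0.05  0.108] [0.745 0.002 0.083] [0.964 0.156 0.253]
[312 179  12   8  60] [317.3 182.3] [ 0.457 -0.069  0.018] [ 0.445 -0.082  0.01 ] [ 0.475 -0.055  0.023]
[  2 303  29  23 257] [ 20.9 317.1] [0.676 0.754 0.044] [0.666 0.724 0.011] [0.701 0.778 0.068]
[232 176  28  24 613] [245.8 187.3] [ 0.46  -0.069  0.019] [ 0.445 -0.086  0.015] [ 0.475 -0.053  0.022]
```

View pics/f2.png

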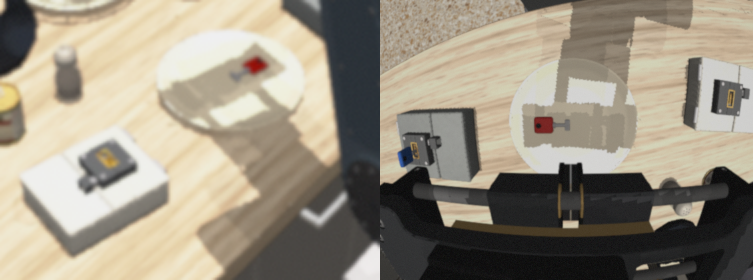

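The key now lies flat on the plate: bow at (0.46, −0.07), height about 0.019. The bolt is still out, the blue key is untouched and the gripper is clear, so I'm handing in.

```bash
python3 -c "
from station import ctrl
print(ctrl.sign_off())"
```

```text
the job is handed in; nothing more can be done
None
```

The white box is locked and the red key lies on the empty plate. I handed the job in at about 23.5 s of the 54 s allowed.

- **Locking:** I turned the key about 96° clockwise, slightly more than a quarter turn to take up the play. I then turned it back and drew it straight up. The bolt was seen across in its keep after the turn, and the keyhole was seen empty once the key was out. I did not measure the bolt's travel in millimetres, only saw it in the pictures.
- **Key on the plate:** When released, the key stood upright on its lug in the middle of the plate. I tipped it over gently with the shut fingers. The last pictures show it lying flat, with its bow at about (0.46, −0.07) and roughly 19 mm high.
- **Forces:** The highest wrist force I read was about 36 N, when I pressed the key's lug onto the plate. That is well under the 120 N wrist limit. The load went through the held key, not the arm or gripper body.
- **Grey box:** I did not go near the blue key or its lock, and the last picture shows the blue key still in place.
- **Camera disagreement:** The wrist and top cameras differed by about 3 mm on where the key stood. The grasp still closed cleanly, at 9.7 mm across the 10 mm thick bow.

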